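# Set the light-panel dial and trip the copy-stand shutter

### The arm

A 7-joint arm with a two-finger parallel gripper is mounted at the origin on the work surface. World frame = base frame: x ahead of the robot, y to its left, z up, the work surface at z = 0. Lengths are in m, angles in rad, forces in N, time in s.
With the tool pointing down it reaches from about 0.425 to 1.025 m from the base axis. Payload 9.4 kg.
Tool frame: the origin (TCP) lies at the very end of the fingers, on their centre line; the grasp point (between the pads) lies 19 mm behind it; z points along the fingers, y is the line along which they close (so a half turn about z gives the same grasp; the last joint's range is limited). The gripper opens to 85 mm and grips with 20 to 120 N. Pads are 22 mm wide; open, the fingers measure 114 mm over their backs; the gripper's body (76 mm by 85 mm) begins 54 mm behind the grasp point. The pads swing forward as they close: fully open they stand 13 mm farther back than shut.
Start: joints at [-0.077, 0.599, -0.003, 1.599, 0.002, 0.943, -0.08], TCP at [0.725, -0, 0.231] pointing down, gripper open.
Joint ranges: [-2.57, 2.57], [-0.35, 1.97], [-1.29, 1.29], [0.11, 2.56], [-1.05, 4.19], [0.11, 1.86], [-2.63, 2.63]. Speed limits (rad/s): [2.22, 2.22, 3.01, 3.01, 3.14, 3.14, 3.14].

### API

Orientations are given as a rotation vector (axis times angle).
In Python, from bench import r, eyes, order gives the robot as it stands.
- The arm moves only by the shell command python3 -m inch 'ROWS' [FORCE]. ROWS is JSON, a list of rows, each a list of 7 numbers: the turn, a rotation vector about the tool's x, y, z in rad, then the shift along the tool's x, y, z in cm, then the gripper's target within -1 to 1 (fully open at 1, half-way at 0, shut at -1). In form: [[ax, ay, az, x, y, z, jaw], ...]. A call has 1 to 8 rows; each row is the pose to reach, as a shift and turn from the pose commanded when the call began, along the tool's axes at that moment; what a row does not reach only later rows make up. A row lasts 1/8 s, in which the tool goes at most 62.5 mm and 10.7 degrees, less where a joint would pass 70% of its speed; a pose out of reach is approached as far as the arm can. A call with a gripper value outside its range is refused whole. The fingers move at their own pace and stop on an object; FORCE is the grip in N (left out, the last holds). Time passes only in rows, so rows that repeat a pose let the fingers close. It gives the time, the measured TCP pose, the force, the opening and the grip force at its end, in the units of the state.
- r.get_obs(): the state, without advancing time (a new reading comes with each control period).
- eyes.grab_frame(name): name is "scene" or "side" or "wrist"; returns the picture (384x512x3 uint8, red, green, blue); there is no depth.
- eyes.camera_info(name): a dict with "mtx" (3x3 intrinsics, pixels), "pose" (4x4, takes a point from camera to world coordinates). Camera axes: x right, y down, z forward; pixel columns grow to the right and rows downward; lengths in m; the calibration is good to about 2 mm. A picture is of the moment at which its call begins: read the wrist's pose just before it. camera_info takes no time and is no camera call; for the wrist camera it gives the pose at the moment of the call.
- order.sign_off(): hands the job in; it is judged then, once.
The state is a dict: "clock": time; "joint_positions": joint angles; "joint_vel": joint speeds; "joint_efforts": joint torques, N m; "eef_pos": TCP position; "eef_rot": TCP orientation; "wrist_force": force on the tool from outside, world axes, zero at the start; "ft_torque": the same for the moment, N m; "finger_gap": finger opening in m; "finger_force": force on a finger pad.
Only numpy, scipy, OpenCV 4.12 (cv2) and the standard library are available. Lean on these libraries where they do the work, as an engineer would, in place of code of your own. Each camera call takes 0.05 s, during which the arm holds its last target. There are 200 camera calls.

### The job

Get the glass negative photographed: with the fingertips on the big knurled dial of the grey controller, rub it round clockwise until its white line has clicked in at the green mark, and only then press the red shutter button all the way down for a moment and let it come up again. Do it all by touch: pick nothing up, and leave everything else on the table where it stands.

Things in the scene. Friction and masses are not known exactly. Their poses are not given: they have to be found in the camera images.
- console: the light-panel controller, a fixed grey box 150 (x) x 170 (y) x 45 mm high, the dial at the middle of its top; origin at the centre of its underside, z up. Six marks lie on its top, 62 mm from the dial's axis, at 75, 45, 15, -15, -45 and -75 degrees from the console's +x towards its +y; the one at -15 degrees is green and wide, the others thin and black
- dial_top (a point): centre of the dial's top face, on its vertical axis, 70 mm above the table. The dial: a black disc, 92 mm diameter, 18 mm thick, rim and flat top knurled, a white line on the top 11 to 45 mm from the axis. It is sprung: pushed down it sinks from about 2 N, 1.5 N more per mm, to a stop at 6 mm; a fingertip pushing it 4 to 5 mm down, 30 mm from the axis, can rub it round
- dial_line (a point): outer end of the white line on the dial's top face, 45 mm from the axis; it turns with the dial
- green_mark (a point): centre of the green mark, 9 x 15 mm, on the console's top, 62 mm from the dial's axis
- dial (a joint): dial angle in rad, growing clockwise seen from above. Clicks every 0.5236 rad (30 degrees) at 0, 0.524, 1.047, 1.571, 2.094, 2.618: the line then points at the six marks in turn, 0 at the 75 degree mark, 1.571 at the green one. Starts in one of the first three. About 0.06 N m turns it over a hump; let go, it springs into the nearest click. Stops at -0.3 and 2.9
- shutter_top (a point): centre of the top of the red shutter button, a round cap of 26 mm diameter in a black collar on a fixed white box, 80 x 80 x 30 mm; the button is pressed straight down
- shutter (a joint): travel of the shutter button in m: 0 up, 0.006 fully down (about 5 N); springs back up
- loupe: black magnifier standing upright, 42 mm diameter, 46 mm high, origin at the centre of its underside, loose
- weight: brass paperweight with a small knob, 44 mm diameter, 42 mm high, origin at the centre of its underside, loose
- eraser: white eraser, 25 x 50 x 14 mm, origin at the centre of its underside, loose
- bottle: amber bottle with a white cap, 48 mm diameter, 120 mm high, origin at the centre of its underside, loose
- brush: wooden-handled brush lying along its x axis, about 200 mm long, loose

How it is judged:
By the outcome, as a careful person would: the job done as asked, in the order asked, and still so for the second after the job is handed in, with the robot touching nothing.
It also fails if it takes over 51 s, if anything falls off the work surface, if the arm or the gripper's body presses on something with over 40 N, if the wrist force passes 120 N, or if a joint passes its speed limit or range.

## Working session

There is one attempt and no reset: what is moved stays moved. The work goes in short steps, Python scripts to look and compute and a shell command to move; the robot and the scene stay as the last step left them, time stands still between calls to the robot, and variables do not carry over. Pictures are saved under pics/ and viewed, at most 10 in all, crops included, and the job is handed in when it is done.

```bash
mkdir -p pics
python3 - <<'E'
from bench import r,eyes
import cv2,numpy as np
o=r.get_obs();print(o['clock'],o['eef_pos'],o['eef_rot'],o['wrist_force'])
for n in ('scene','wrist'):
    f=eyes.grab_frame(n);cv2.imwrite(f'pics/{n}0.png',cv2.resize(f[:,:,::-1],(800,600),interpolation=cv2.INTER_CUBIC))
    i=eyes.camera_info(n);print(np.round(i['mtx'],1).tolist(),np.round(i['pose'],3).tolist())
E
```

```text
0.0 [7.24505626e-01 1.26115132e-05 2.30390713e-01] [-2.22058535e+00 -2.22080509e+00  1.88471649e-03] [-0.092435   -0.04922443  0.67542686]
[[400.4, 0.0, 257.4], [0.0, 400.4, 194.2], [0.0, 0.0, 1.0]] [[0.807, 0.463, -0.366, 0.946], [0.59, -0.642, 0.49, -0.572], [-0.008, -0.612, -0.791, 0.828], [0.0, 0.0, 0.0, 1.0]]
[[272.2, 0.0, 256.8], [0.0, 272.2, 191.7], [0.0, 0.0, 1.0]] [[1.0, -0.001, -0.002, 0.726], [-0.001, -0.955, -0.297, 0.075], [-0.002, 0.297, -0.955, 0.374], [0.0, 0.0, 0.0, 1.0]]
```

View pics/scene0.png

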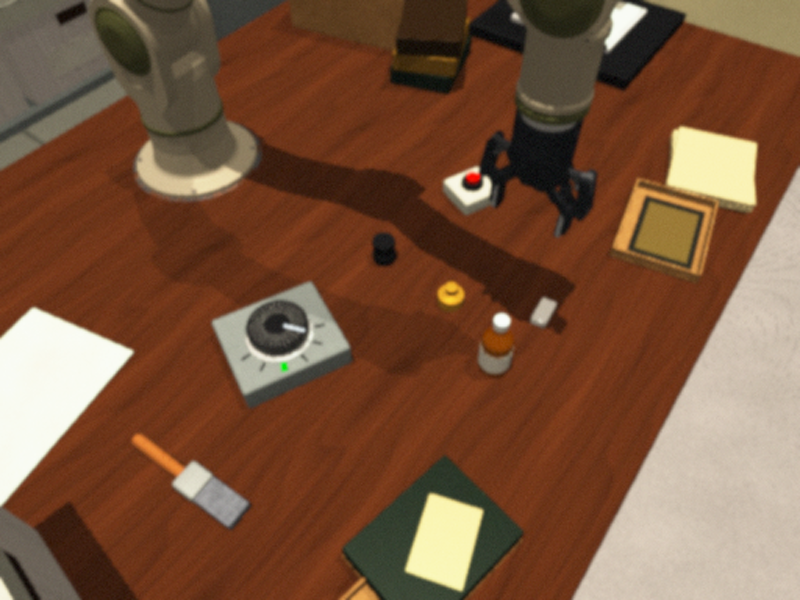

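View pics/wrist0.png

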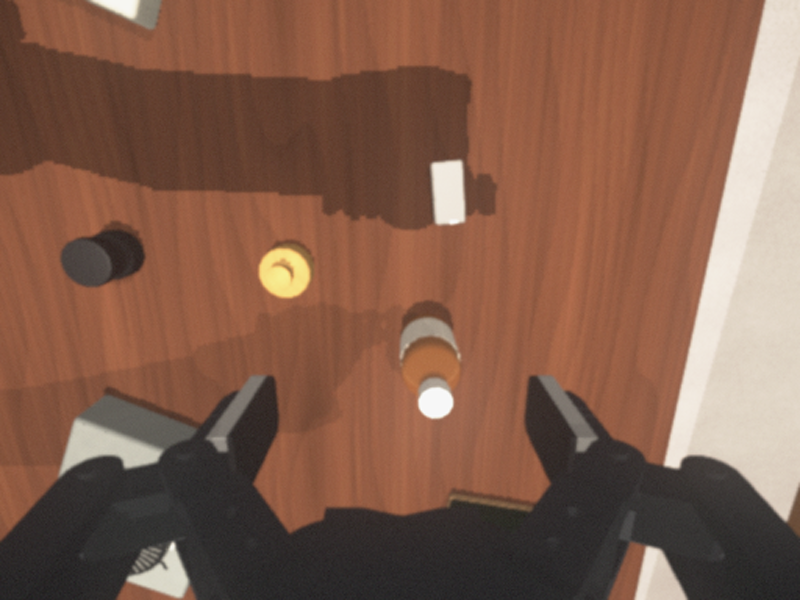

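The scene view (800x600) shows the dial at about (278,325), line outer end (305,329), green mark (284,366) and shutter top (473,180). The bottle at (495,345) is tall, and the loupe is at (384,245).

```bash
cat > h.py <<'E'
import numpy as np
from bench import r,eyes
def ray(n,uv,z,info=None):
    i=info or eyes.camera_info(n);K=np.array(i['mtx']);T=np.array(i['pose'])
    d=T[:3,:3]@np.linalg.solve(K,[uv[0],uv[1],1]);return T[:3,3]+d*(z-T[2,3])/d[2]
E
python3 - <<'E'
from h import *
import cv2
for k,uv,z in [('dial',(278,325),.07),('line',(305,329),.07),('green',(284,366),.045),('shut',(473,180),.04),('shutbox_l',(444,188),.03),('box_r',(497,203),.03),('bottlecap',(502,320),.12),('loupe',(384,238),.046),('c1',(212,322),.045),('c2',(311,284),.045),('c3',(351,345),.045),('c4',(247,392),.045)]:
    p=ray('scene',np.array(uv)*.64,z);print(k,p.round(3),np.hypot(*p[:2]).round(3))
f=eyes.grab_frame('scene')[:,:,::-1]
cv2.imwrite('pics/c1.png',np.hstack([cv2.resize(f[175:265,130:230],(400,360),interpolation=3),cv2.resize(f[90:180,255:355],(400,360),interpolation=3)]))
E
```

```text
dial [ 0.469 -0.244  0.07 ] 0.528
line [ 0.506 -0.226  0.07 ] 0.554
green [ 0.511 -0.283  0.045] 0.584
shut [0.516 0.23  0.04 ] 0.565
shutbox_l [0.478 0.189 0.03 ] 0.515
box_r [0.58  0.212 0.03 ] 0.618
bottlecap [ 0.749 -0.076  0.12 ] 0.752
loupe [0.475 0.009 0.046] 0.475
c1 [ 0.366 -0.289  0.045] 0.466
c2 [ 0.44  -0.142  0.045] 0.462
c3 [ 0.568 -0.196  0.045] 0.601
c4 [ 0.498 -0.346  0.045] 0.606
```

View pics/c1.png

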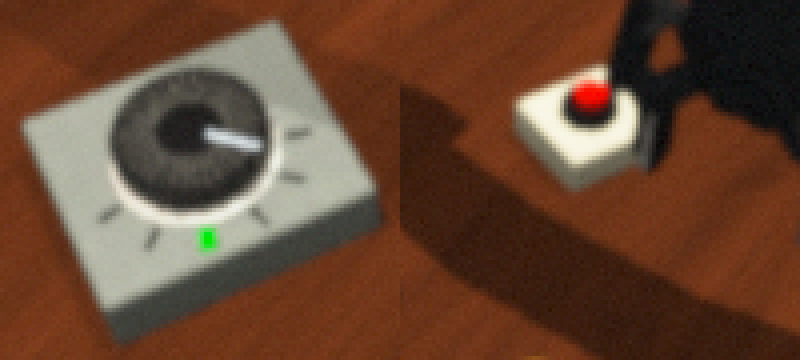

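Line end (262,148) in the crop sits by the second mark (45°); green is at (208,240). Console centre is about (0.468,-0.243) with yaw about -26°, and its sizes agree with those given. So the dial is at 0.524 and needs two clicks clockwise. I'll straddle the dial with the two fingertips and turn the wrist.

```bash
python3 -m inch '[[0,0,0,-4,-4.3,0,0.08],[0,0,0,-8,-8.5,0,0.08],[0,0,0,-12,-12.8,0,0.08],[0,0,0,-16,-17,0,0.08],[0,0,0,-20,-21.3,0,0.08],[0,0,0,-24.3,-25.7,3,0.08],[0,0,0,-24.3,-25.7,6,0.08],[0,0,0,-24.3,-25.7,6,0.08]]'
python3 - <<'E'
from h import *
import cv2
o=r.get_obs();print(o['clock'],o['eef_pos'],o['joint_positions'],o['finger_gap'])
f=eyes.grab_frame('wrist');cv2.imwrite('pics/w1.png',cv2.resize(f[:,:,::-1],(800,600),interpolation=3))
print(eyes.camera_info('wrist')['pose'])
E
```

```text
clock: 1.15
eef_pos: [0.4664, -0.2431, 0.1698]
eef_rot: [-2.221, -2.217, 0.003]
wrist_force: [-0.0, -0.1, 0.1]
finger_gap: 0.0461
finger_force: 0.0
1.15 [ 0.46636694 -0.24312319  0.16982711] [ 0.37657731  0.44994852 -0.00546893  2.11020948  0.00433068  0.58541431
  0.36648622] 0.0460646182125822
[[ 9.99996175e-01 -8.33768931e-04 -2.63701891e-03  4.69087477e-01]
 [-1.57719847e-03 -9.55156680e-01 -2.96096655e-01 -1.67707066e-01]
 [-2.27189003e-03  2.96099681e-01 -9.55154342e-01  3.14099202e-01]
 [ 0.00000000e+00  0.00000000e+00  0.00000000e+00  1.00000000e+00]]
```

View pics/w1.png

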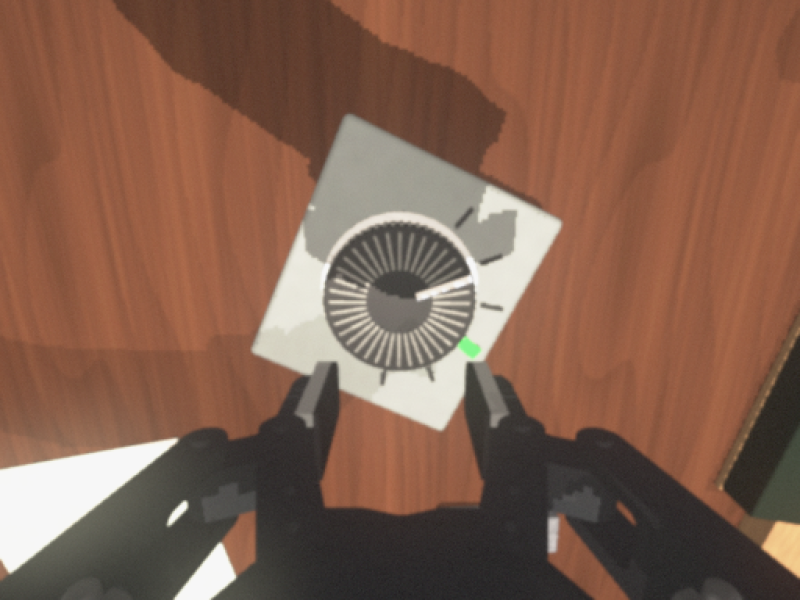

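Wrist view: dial centre (400,298), line from (417,296) to (472,279), green mark (470,347); the line is at the second mark, as expected.

Run:
```python
from h import *
for uv,z in [((400,298),.07),((472,279),.07),((470,347),.045)]: print(ray('wrist',np.array(uv)*.64,z))
```

```text
[ 0.46771127 -0.24237128  0.07      ]
[ 0.51034828 -0.23065082  0.07      ]
[ 0.51549834 -0.28520555  0.045     ]
```

```bash
python3 -m inch '[[0,0,0,0.1,0.1,4,0.08],[0,0,0,0.1,0.1,8,0.08],[0,0,0,0.1,0.1,9.6,0.08],[0,0,0,0.1,0.1,10.1,0.08],[0,0,0,0.1,0.1,10.1,0.08],[0,0,0,0.1,0.1,10.1,0.08]]'
```

```text
clock: 1.95
eef_pos: [0.4697, -0.2423, 0.0714]
eef_rot: [2.22, 2.22, 0.001]
wrist_force: [0.3, 0.1, 0.1]
finger_gap: 0.0462
finger_force: 0.0
```

```bash
python3 -m inch '[[0,0,0,0,-0.15,0.3,0.08],[0,0,0,0,-0.15,0.5,0.08],[0,0,0,0,-0.15,0.5,0.08],[0,0,0,0,-0.15,0.5,0.08]]';python3 -m inch '[[0,0,0,0,0,0.3,0.08],[0,0,0,0,0,0.3,0.08],[0,0,0,0,0,0.3,0.08]]'
```

```text
clock: 2.45
eef_pos: [0.4677, -0.2422, 0.0656]
eef_rot: [2.221, 2.221, 0.0]
wrist_force: [0.1, 0.3, 5.1]
finger_gap: 0.046
finger_force: 2.6
clock: 2.82
eef_pos: [0.4677, -0.2423, 0.0628]
eef_rot: [2.221, 2.221, 0.0]
wrist_force: [-0.7, -0.4, 8.8]
finger_gap: 0.046
finger_force: 4.6
```

8.8 N is about 4.5 mm of sink, so I turn now.

```bash
python3 -m inch '[[0,0,0.16,0,0,0,0.08],[0,0,0.32,0,0,0,0.08],[0,0,0.48,0,0,0,0.08],[0,0,0.64,0,0,0,0.08],[0,0,0.8,0,0,0,0.08],[0,0,0.96,0,0,0,0.08],[0,0,1.08,0,0,0,0.08],[0,0,1.08,0,0,0,0.08]]'
python3 - <<'E'
from h import *
import cv2
o=r.get_obs();print(o['ft_torque'],o['eef_rot'],o['joint_positions'])
f=eyes.grab_frame('scene')[:,:,::-1]
cv2.imwrite('pics/c2.png',cv2.resize(f[145:265,110:250],(700,600),interpolation=3))
E
```

```text
clock: 3.82
eef_pos: [0.4683, -0.2444, 0.0631]
eef_rot: [3.045, 0.757, 0.003]
wrist_force: [-0.7, -6.3, 9.0]
finger_gap: 0.0462
finger_force: 4.4
[-1.39780517  0.2881653   0.06245988] [3.04470187e+00 7.57132472e-01 2.51447307e-03] [ 0.20750354  0.64276381  0.2411721   2.192647   -0.42880285  0.34553619
 -0.27576286]
```

View pics/c2.png

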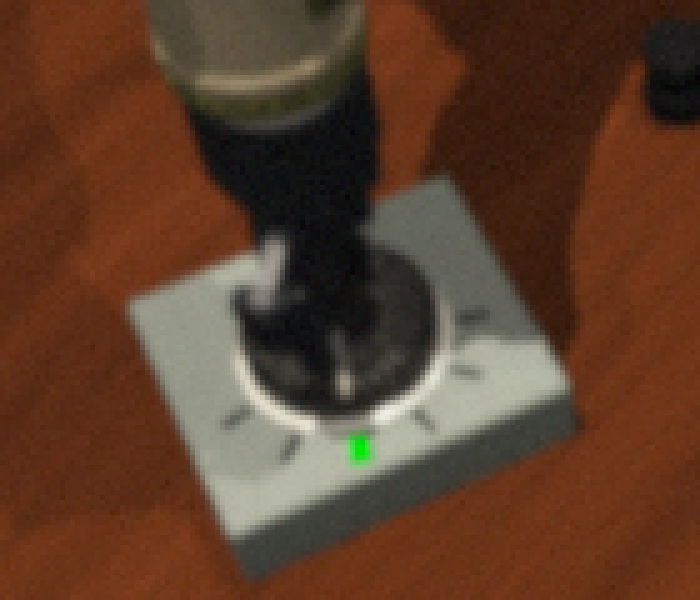

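The line's end (345,392) points at the green mark (360,448). Now I lift straight off and look again.

```bash
python3 -m inch '[[0,0,0,0,0,-1,0.08],[0,0,0,0,0,-4,0.08],[0,0,0,0,0,-9,-0.5],[0,0,0,0,0,-11,-1],[0,0,0,0,0,-11,-1],[0,0,0,0,0,-11,-1]]'
python3 - <<'E'
from h import *
import cv2
o=r.get_obs();print(o['eef_pos'],o['eef_rot'])
R=cv2.Rodrigues(o['eef_rot'])[0]
print('to shutter cm, tool axes',R.T@(np.array([.516,.23,.16])-o['eef_pos'])*100)
a=eyes.grab_frame('scene')[145:265,110:250,::-1];b=eyes.grab_frame('wrist')[:,:,::-1]
cv2.imwrite('pics/c3.png',np.hstack([cv2.resize(a,(350,300),interpolation=3),cv2.resize(b,(400,300))]))
E
```

```text
clock: 4.62
eef_pos: [0.4671, -0.2414, 0.1717]
eef_rot: [-3.046, -0.764, 0.001]
wrist_force: [-1.0, 0.4, -0.1]
finger_gap: 0.0002
finger_force: 0.0
[ 0.46710565 -0.24137645  0.17168053] [-3.04632422e+00 -7.63940531e-01  1.22794047e-03]
to shutter cm, tool axes [ 26.55450117 -39.25116054   1.19724686]
```

View pics/c3.png

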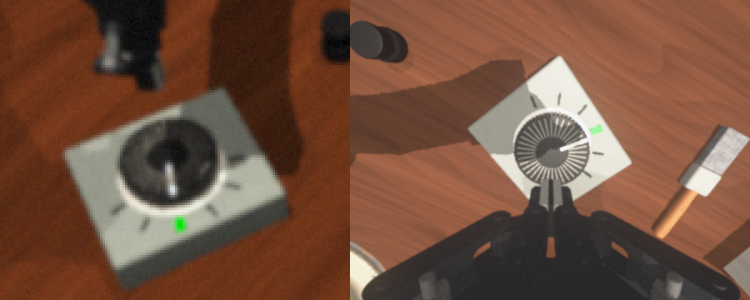

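The line has clicked in at the green mark: in the wrist half, line end (590,138) and green (596,130), with neighbouring marks 28° away on each side. On to the shutter, with the gripper shut.

```bash
python3 -m inch '[[0,0,0,3.3,-4.9,0,-1],[0,0,0,6.6,-9.8,0,-1],[0,0,0,9.9,-14.7,0,-1],[0,0,0,13.3,-19.6,0,-1],[0,0,0,16.6,-24.5,0,-1],[0,0,0,19.9,-29.4,0,-1],[0,0,0,23.2,-34.3,0,-1],[0,0,0,26.5,-39.2,0,-1]]'
python3 -m inch '[[0,0,0,0,0,0,-1],[0,0,0,0,0,0,-1],[0,0,0,0,0,0,-1]]'
python3 - <<'E'
from h import *
import cv2
o=r.get_obs();print(o['eef_pos'],o['eef_rot'])
i=eyes.camera_info('wrist');f=eyes.grab_frame('wrist')[:,:,::-1]
m=cv2.inRange(cv2.cvtColor(f,cv2.COLOR_BGR2HSV),(0,200,130),(6,255,255))|cv2.inRange(cv2.cvtColor(f,cv2.COLOR_BGR2HSV),(174,200,130),(180,255,255))
n,l,s,c=cv2.connectedComponentsWithStats(m);k=1+s[1:,4].argmax();print(s[k],c[k])
p=ray('wrist',c[k],.04,i);print(p,cv2.Rodrigues(o['eef_rot'])[0].T@(p-o['eef_pos'])*100)
cv2.circle(f:=f.copy(),tuple(int(v) for v in c[k]),2,(255,0,0),-1);cv2.imwrite('pics/w4.png',f)
E
```

```text
clock: 5.72
eef_pos: [0.516, 0.2303, 0.1713]
eef_rot: [3.047, 0.763, -0.002]
wrist_force: [1.9, -0.5, 0.3]
finger_gap: -0.0001
finger_force: 0.0
clock: 6.1
eef_pos: [0.5164, 0.2267, 0.172]
eef_rot: [3.048, 0.759, -0.001]
wrist_force: [0.6, -0.3, 0.3]
finger_gap: -0.0001
finger_force: 0.0
[0.51636809 0.2267466  0.17199316] [ 3.04769312e+00  7.59291418e-01 -1.43952234e-03]Traceback (most recent call last):
  File "<stdin>", line 6, in <module>
ValueError: attempt to get argmax of an empty sequence
```

Run:
```python
from h import *
import cv2
f=eyes.grab_frame('wrist')[:,:,::-1]
cv2.imwrite('pics/w5.png',cv2.resize(f,(800,600)))
```

```text
(no output)
```

View pics/w5.png

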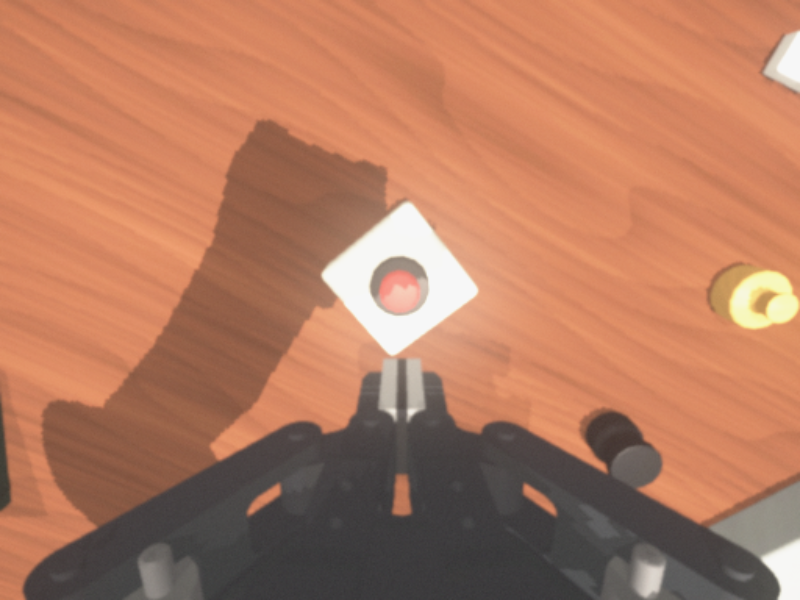

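Red cap at (400,291), box top corners at (408,202), (477,291), (394,355), (322,274).

Run:
```python
from h import *
import cv2
o=r.get_obs();R=cv2.Rodrigues(o['eef_rot'])[0];print(o['eef_pos'])
print('box',np.mean([ray('wrist',np.array(c)*.64,.03) for c in ((408,202),(477,291),(394,355),(322,274))],0))
for z in (.035,.045,.055):
  p=ray('wrist',(400*.64,291*.64),z);print(p,R.T@(p-o['eef_pos'])*100, 'scene',ray('scene',(473*.64,180*.64),z))
```

```text
[0.51660034 0.22703316 0.17228669]
box [0.51649759 0.22670336 0.03      ]
[0.51234911 0.2247278  0.035     ] [-4.79198062e-01  1.14803837e-03  1.37288233e+01] scene [0.51343747 0.23493375 0.035     ]
[0.5149245  0.22605885 0.045     ] [-1.89633981e-01  4.65776076e-03  1.27287314e+01] scene [0.51889117 0.22475743 0.045     ]
[0.51749989 0.22738991 0.055     ] [9.99301005e-02 8.16748315e-03 1.17286394e+01] scene [0.52434486 0.21458112 0.055     ]
```

TCP is right above the button, and its top is about 0.045–0.05 m up. I go straight down.

```bash
python3 -m inch '[[0,0,0,0,0,5,-1],[0,0,0,0,0,9,-1],[0,0,0,0,0,11.5,-1],[0,0,0,0,0,12,-1],[0,0,0,0,0,12.3,-1],[0,0,0,0,0,12.6,-1],[0,0,0,0,0,12.6,-1],[0,0,0,0,0,12.6,-1]]'
```

```text
clock: 7.2
eef_pos: [0.5169, 0.2284, 0.0469]
eef_rot: [3.047, 0.763, 0.002]
wrist_force: [-0.6, -3.3, 4.5]
finger_gap: 0.0
finger_force: 2.2
```

```bash
python3 -m inch '[[0,0,0,0,0,0.2,-1],[0,0,0,0,0,0.2,-1]]'; python3 -m inch '[[0,0,0,0,0,0.2,-1],[0,0,0,0,0,0.2,-1],[0,0,0,0,0,0.2,-1]]'
```

```text
clock: 7.45
eef_pos: [0.517, 0.2286, 0.0458]
eef_rot: [-3.047, -0.762, -0.003]
wrist_force: [-3.8, -5.3, 21.6]
finger_gap: -0.0002
finger_force: 11.1
clock: 7.82
eef_pos: [0.5171, 0.2286, 0.0454]
eef_rot: [-3.046, -0.762, -0.004]
wrist_force: [-8.5, -4.4, 44.1]
finger_gap: 0.0002
finger_force: 22.1
```

On the stop with plenty of force; now release.

```bash
python3 -m inch '[[0,0,0,0,0,-0.5,-1],[0,0,0,0,0,-2,-1],[0,0,0,0,0,-6,-1],[0,0,0,0,0,-11,-1],[0,0,0,0,0,-15,-1],[0,0,0,0,0,-15,-1],[0,0,0,0,0,-15,-1]]'
python3 - <<'E'
from h import *
import cv2
a=eyes.grab_frame('scene')[:,:,::-1];b=eyes.grab_frame('wrist')[:,:,::-1]
cv2.imwrite('pics/c6.png',np.hstack([cv2.resize(a[145:265,110:250],(350,300),interpolation=3),cv2.resize(b,(400,300))]))
E
```

```text
clock: 8.7
eef_pos: [0.516, 0.2293, 0.1922]
eef_rot: [-3.047, -0.765, 0.0]
wrist_force: [0.6, -0.4, -1.5]
finger_gap: -0.0
finger_force: 0.0
```

View pics/c6.png

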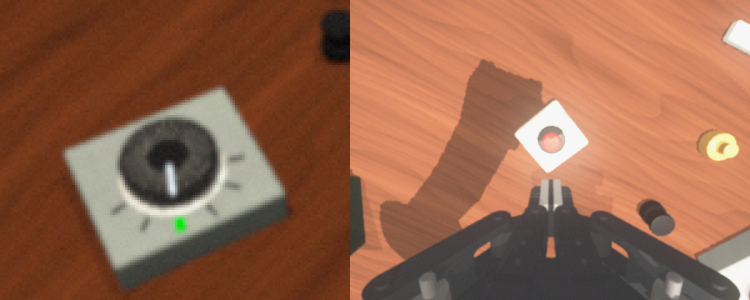

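The line (170,192) still points at the green mark (180,224), the button is up again at (551,142), and the loose things in view have not moved.

```bash
python3 -c "
from bench import order
print(order.sign_off())"
```

```text
the job is handed in; nothing more can be done
None
```

The dial was rubbed two clicks clockwise and its line has clicked in at the green mark; the shutter was then pressed fully down and came back up, nothing else was touched, and the job is handed in at about 9 s (peak wrist reading 44 N, from the fingertips on the button's stop).

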